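Open the vaccine case and stop its temperature logger

ROBOT

A 6-joint arm with a two-finger parallel gripper is mounted at the origin on the work surface. World frame = base frame: x ahead of the robot, y to its left, z up, the work surface at z = 0. Lengths are in m, angles in rad, forces in N, time in s.
With the tool pointing down it reaches from about 0.15 to 0.775 m from the base axis. Payload 6.1 kg.
Tool frame: the origin (TCP) lies where the fingers leave the gripper's body, on its centre line; the fingertips stand 73 mm ahead of it and the grasp point (between the pads) lies 54 mm ahead of it; x points along the fingers, y is the direction in which the jaws open and shut, and the axes are right-handed (so a half turn about x gives the same grasp; the last joint's range is limited). The gripper opens to 85 mm and grips with 20 to 120 N. Pads are 22 mm wide; open, the fingers measure 114 mm over their backs; the gripper's body (76 mm by 85 mm) begins 54 mm behind the grasp point. The pads swing forward as they close: fully open they stand 13 mm farther back than shut.
Start: joints at [1.211, 0.126, -0.04, 1.405, 0, 1.571], TCP at [0.185, 0.491, 0.304] pointing down, gripper open.
Joint ranges: [-2.72, 2.72], [-0.95, 1.95], [-1.27, 1.35], [-1.78, 2.02], [-1.46, 1.47], [-3.14, 3.14]. Speed limits (rad/s): [2.39, 2.39, 3.01, 3.14, 3.14, 3.14].

INTERFACE

Orientations are given as [roll, pitch, yaw] about the fixed x, y, z axes, in that order (R = Rz(yaw) Ry(pitch) Rx(roll)).
In Python, from workcell import env gives the robot as it stands.
- The arm moves only by the tool apply_moves, never from a script. Its argument "increments" is a list that holds one entry, the list of rows, each a list of 5 numbers: the finger opening in cm, from 0 to 8.54, then the shift along the world's x, y, z in cm, then the turn about the world's z in rad. In form: [[[grip, tx, ty, tz, roll], ...]]. A call has 1 to 5 rows; each row shifts and turns the commanded pose from where the row before left it; what a row does not reach is not made up. A row lasts 1/10 s, in which the tool goes at most 50 mm and 8.59 degrees, less where a joint would pass 70% of its speed; a pose out of reach is approached as far as the arm can. A call with a gripper value outside its range is refused whole. The fingers move at their own pace and stop on an object; "squeeze" is the grip in N (left out, the last holds). Time passes only in rows, so rows that do not move let the fingers close. It gives the time, the measured TCP pose, the force and the opening at its end, in the units of the state.
- env.get_state(): the state, without advancing time (a new reading comes with each control period).
- env.capture(name): name is "scene" or "top" or "wrist"; returns (picture, depth): 420x560x3 uint8, red, green, blue; 420x560 float32, m along the optical axis (not along the pixel's ray), 0 where there is no reading.
- env.calibration(name): a dict with "K" (3x3 intrinsics, pixels), "extrinsics" (4x4, takes a point from world to camera coordinates). Camera axes: x right, y down, z forward; pixel columns grow to the right and rows downward; lengths in m; the calibration is good to about 2 mm. A picture is of the moment at which its call begins: read the wrist's pose just before it. calibration takes no time and is no camera call; for the wrist camera it gives the pose at the moment of the call.
- env.close_job(): hands the job in, once; it reports no verdict.
The state is a dict: "time_s": time; "qpos": joint angles; "qd": joint speeds; "effort": joint torques, N m; "ee_pos": TCP position; "ee_rot": TCP orientation; "contact_force": force on the tool from outside, world axes, zero at the start; "ft_torque": the same for the moment, N m; "finger_gap": opening from 0.0 (shut) to 1.0 (fully open).
Only numpy, scipy, OpenCV 4.12 (cv2) and the standard library are available. Lean on these libraries where they do the work, as an engineer would, in place of code of your own. Each camera call takes 0.05 s, during which the arm holds its last target. There are 200 camera calls.

TASK

Gently push up under the tab of the large foam case with a fingertip, flip the lid right over past upright until it rests open by itself, then press the logger's round button inside all the way down and let go. Only touch and push: do not grip, lift or carry anything, do not shove the case out of place or strain it with the fingers, and leave the vial tray, the small case and the tape roll alone.

Things in the scene. Friction and masses are not known exactly. Their poses are not given: they have to be found in the camera images.
- case: The large grey foam case, standing loose on the table but heavy (3 kg): 150 mm deep (its x), 200 mm wide (its y), 100 mm high without the lid, walls 10 mm, inner floor 30 mm above the table. Origin: centre of its underside. Its x axis points from its front (tab side) to its hinge side, which is roughly to the robot's left: the tab sticks out to the robot's right. A white vial rack fills the hinge side inside (from 17 to 63 mm on its x axis) up to 70 mm above the table.
- lid (a joint): The lid's hinge, rad: 0 shut, 1.57 upright, 2.0 fully open on its stop, leaning back past upright. The hinge is nearly free (a little friction and damping): left below about 1.4 the lid falls shut, beyond about 1.55 it falls open and stays by its own weight. The lid is a slab 14 mm thick, about 0.25 kg (0.18 to 0.35), its underside level with the rim of the case when shut.
- lid_tab (a point): Middle of the lower outer edge of the tab: a tongue 90 mm wide and 12 mm thick on the lid's front edge, that sticks out 30 mm beyond the front wall, its underside 100 mm above the table when shut, free underneath. 180 mm from the hinge axis. Moves with the lid; its x axis points along the lid's underside from the tab to the hinge.
- lid_hinge (a point): Middle of the hinge axis, at the top of the rear wall (75 mm behind the case's centre, 100 mm above the table), the axis runs along the y axis of the case.
- logger: White temperature logger lying loose on the inner floor of the case, in its front half: 50 mm (x) by 70 mm (y) by 30 mm high, 0.12 kg. Origin: centre of its underside. Hidden while the lid is shut.
- logger_button (a joint): Travel of the logger's spring button, m: 0 out, 0.006 fully down (about 5 N); it springs back.
- logger_button_top (a point): Centre of the top of the button, a flat grey disc 28 mm across that stands 13 mm above the logger's top, about 73 mm above the table, 5 mm to +y of the logger's centre.
- vial_tray: Bystander, loose: white tray of green-capped vials, 90 x 112 mm, 46 mm high. Origin: centre of its underside.
- small_case: Bystander, loose: small shut foam case without a tab, 96 x 116 mm, 69 mm high. Origin: centre of its underside.
- tape_roll: Bystander, loose: roll of brown tape lying flat beside the case, on its side away from the robot, 80 mm across, 48 mm high. Origin: centre of its underside.

How it is judged:
On the way, in this order (a step that is already met when the one before it is completed fails the run):
1. the lid rests open past upright by itself, the fingers off it (value of joint lid above 1.9 rad and velocity of joint lid below 0.2 rad/s and contact force between the fingers and case below 0.2 N), for 0.2 s.
2. the logger's button is pressed down, with the lid still open (value of joint logger_button above 0.0045 m and value of joint lid above 1.9 rad), for 0.1 s.
At the end, for the whole second after the job is handed in: The lid leans open on its stop (joint above 1.9 rad) by its own weight, the button has been pressed at least 4.5 mm and is out again, the logger lies flat on the floor of the case, the case stands flat within 40 mm of where it was, and the three bystanders are within 20 mm of where they were (value of joint lid above 1.9 rad and value of joint logger_button below 0.0015 m and distance of case from where it was at the start of the episode below 0.04 m and angle between case's own z axis and vertical below 0.03 rad and linear speed of each of case, logger below 0.02 m/s and z of logger in the frame of case between 0.025 and 0.035 m and angle between logger's own z axis and vertical below 0.08 rad and distance of each of vial_tray, small_case, tape_roll from where it was at the start of the episode below 0.02 m); the robot touches nothing.
It fails at once if the case is lifted or tipped (height (world z) of case above 0.012 m or angle between case's own z axis and vertical above 0.12 rad).
It fails at once if the case is shoved more than 40 mm (distance of case from where it was at the start of the episode above 0.04 m).
It fails at once if the logger is lifted (z of logger in the frame of case above 0.045 m).
It fails at once if the case or its lid is gripped or strained (over 35 N from the fingers) (contact force between the fingers and case above 35 N).
It fails at once if a bystander is disturbed (distance of any of vial_tray, small_case, tape_roll from where it was at the start of the episode above 0.02 m).
It also fails if it takes over 64 s, if anything falls off the work surface, if the arm or the gripper's body presses on something with over 40 N, if the wrist force passes 120 N, or if a joint passes its speed limit or range.

## Working session

There is one attempt and no reset: what is moved stays moved. The work goes in short steps, Python scripts to look and compute and a tool call to move; the robot and the scene stay as the last step left them, time stands still between calls to the robot, and variables do not carry over. Pictures are saved under pics/ and viewed, about 8 in all and at most 12, crops included, and the job is handed in when it is done.

Besides the shell and the picture viewer there is one more tool, called after "Call:" as name(argument=value, ...), one argument or row to a line, values as JSON. apply_moves: Moves the arm, as the interface text tells. Its arguments: {"type":"object","properties":{"increments":{"type":"array","items":{"type":"array","items":{"type":"array","items":{"type":"number"}}}},"squeeze":{"type":"number"}},"required":["increments"]}

```bash
mkdir -p pics; ls
python3 - <<'E'
from workcell import env
import cv2,numpy as np
print(env.get_state())
ims=[]
for n in("scene","top"):
    c=env.calibration(n);print(n,np.round(c["K"],1).tolist(),np.round(c["extrinsics"],3).tolist())
    p,d=env.capture(n);np.savez(f"{n}0.npz",p=p,d=d)
    cv2.imwrite(f"pics/{n}0.png",p[:,:,::-1])
E
```

```text
pics
{'time_s': 0.0, 'qpos': array([ 1.21099354e+00,  1.26378016e-01, -4.06271865e-02,  1.40538711e+00,
       -1.18985721e-05,  1.57079635e+00]), 'qd': array([-6.95452354e-04,  1.40958561e-03, -2.57725090e-05,  7.41587743e-05,
       -1.48348113e-03, -9.27756973e-04]), 'effort': array([ 3.07999471e-04, -4.35913432e+01,  3.52925169e+01,  1.73164759e-02,
        2.96522649e-05,  1.47130010e-05]), 'ee_pos': array([0.18474562, 0.49110508, 0.30312063]), 'ee_rot': array([-1.56334114,  1.56920029, -1.92314394]), 'contact_force': array([ 0.4200259 , -0.86256258,  0.21506273]), 'ft_torque': array([0.00224548, 0.00894128, 0.00493999]), 'finger_gap': 1.0003515589075058}
scene [[533.0, 0.0, 284.4], [0.0, 533.0, 208.7], [0.0, 0.0, 1.0]] [[-0.889, 0.458, 0.013, 0.503], [0.261, 0.53, -0.807, -0.123], [-0.377, -0.714, -0.591, 1.317], [0.0, 0.0, 0.0, 1.0]]
top [[464.4, 0.0, 277.0], [0.0, 464.4, 205.5], [0.0, 0.0, 1.0]] [[-0.009, -1.0, 0.005, 0.075], [-0.994, 0.008, -0.106, 0.62], [0.106, -0.006, -0.994, 0.916], [0.0, 0.0, 0.0, 1.0]]
```

View pics/scene0.png

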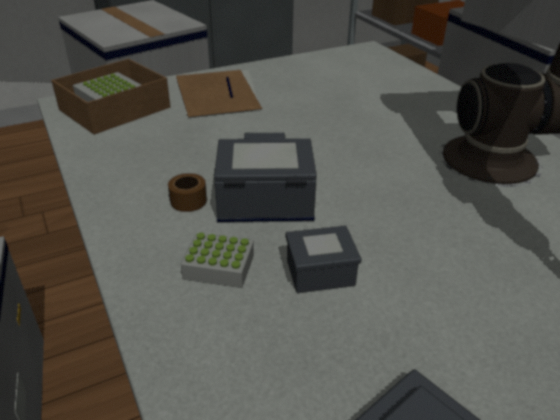

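View pics/top0.png

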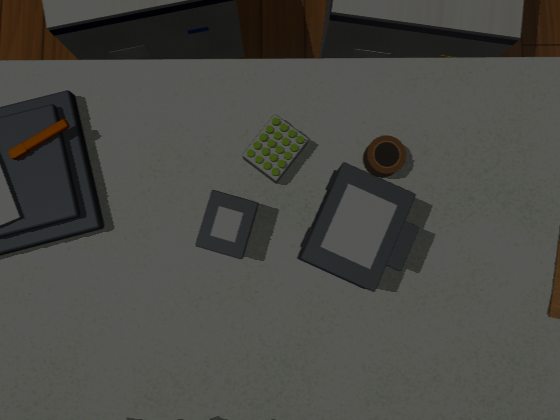

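The scene view shows the shut case with its tab pointing away from the camera (about 265,137). In the top view the lid is at about (357,227) with the tab at (403,247), the tape at (386,155), the tray at (277,148) and the small case at (228,224). Next I measure the lid and tab.

```bash
cat > h.py <<'E'
import numpy as np,cv2
from workcell import env
from scipy.spatial.transform import Rotation as Ro
def cloud(n,d):
    c=env.calibration(n);K=c["K"];T=np.linalg.inv(c["extrinsics"])
    v,u=np.indices(d.shape);P=np.stack([(u-K[0][2])/K[0][0]*d,(v-K[1][2])/K[1][1]*d,d,np.ones_like(d)],-1)
    W=(P@np.array(T).T)[...,:3];W[d==0]=np.nan
    return W
E
python3 - <<'E'
from h import *
d=np.load("top0.npz")["d"];W=cloud("top",d)
print("table z",np.nanmedian(W[300:400,100:250,2]), "px at lid/tab z",W[227,357],W[247,403],"tape",W[140,386])
for nm,lo,hi,reg in(("top",.085,.125,(150,300,290,430)),):
    m=(W[...,2]>lo)&(W[...,2]<hi);r=np.zeros_like(m);r[reg[0]:reg[1],reg[2]:reg[3]]=1;m&=r
    P=W[m][:,:2].astype(np.float32);print(len(P))
    body=cv2.morphologyEx(m.astype(np.uint8),cv2.MORPH_OPEN,np.ones((45,45)))  # lid w/o tab
    m2=m.astype(np.uint8)
    for lab,mm in(("all",m2),("open",body)):
        print(lab,cv2.minAreaRect(W[mm>0][:,:2].astype(np.float32)),W[mm>0].mean(0))
    cv2.imwrite("pics/m.png",np.hstack([m2*255,body*255]))
R=Ro.from_euler("xyz",env.get_state()["ee_rot"]).as_matrix();print(R.round(3))
p,d=env.capture("wrist");cv2.imwrite("pics/w0.png",p[:,:,::-1])
E
```

```text
table z -0.0006915658966533123 px at lid/tab z [ 0.57008153 -0.07803704  0.11723473] [ 0.53252502 -0.16379501  0.11078072] tape [ 0.7511216  -0.15410467  0.04967994]
9606
all ((0.5687512159347534, -0.09029790759086609), (0.1891188621520996, 0.20027472078800201), 65.15857696533203) [ 0.569462   -0.08442829  0.11400435]
open ((0.0, 0.0), (0.0, 0.0), 0.0) [nan nan nan]
[[-0.001  0.352  0.936]
 [-0.001  0.936 -0.352]
 [-1.    -0.001 -0.   ]]<stdin>:10: RuntimeWarning: Mean of empty slice.
  ret = um.true_divide(
```

View pics/w0.png

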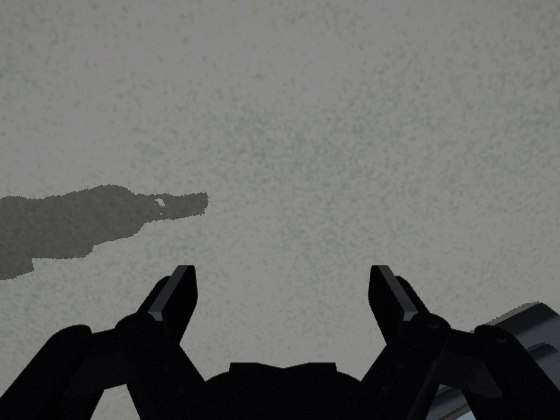

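The wrist view shows only the open fingers above a bare table. The lid measurements agree with each other: case x axis at 65.2°, tab edge about (0.529,-0.176), hinge about (0.605,-0.013). The tool stays pointing down, so I'll shut the fingers, put their flat side against the tab's lower outer edge and follow its arc. First I travel high to a point in front of the tab.

Call:
apply_moves(
  increments=[
    [[0,2,-4.4,0,-0.1],[0,2,-4.4,0,-0.1],[0,2,-4.4,0,-0.1],[0,2,-4.4,0,-0.1],[0,2,-4.4,0,-0.1]],
  ],
  squeeze=40,
)

```text
time_s: 0.65
ee_pos: [0.285, 0.2696, 0.3037]
ee_rot: [0.065, 1.571, -0.798]
contact_force: [1.9, 0.1, 0.2]
finger_gap: 0.145
```

Call:
apply_moves(
  increments=[
    [[0,2,-4.4,0,-0.1],[0,2,-4.4,0,-0.1],[0,2,-4.4,0,-0.1],[0,2,-4.4,0,-0.1],[0,2,-4.4,0,-0.1]],
  ],
)

```text
time_s: 1.15
ee_pos: [0.385, 0.0494, 0.304]
ee_rot: [1.64, 1.57, 0.276]
contact_force: [1.2, 0.1, 0.2]
finger_gap: 0.001
```

Call:
apply_moves(
  increments=[
    [[0,2,-4.4,0,-0.1],[0,2,-4.4,0,-0.1],[0,2,-4.4,0,-0.1],[0,2,-4.4,0,-0.1],[0,2,-4.4,0,-0.1]],
  ],
)

```text
time_s: 1.65
ee_pos: [0.4851, -0.1708, 0.3037]
ee_rot: [-2.62, 1.571, 1.799]
contact_force: [0.2, 0.9, 0.2]
finger_gap: -0.001
```

Call:
apply_moves(
  increments=[
    [[0,2,-4.4,0,-0.1],[0,0,0,0,-0.044],[0,0,0,0,0]],
  ],
)

```text
time_s: 1.95
ee_pos: [0.5049, -0.2139, 0.3027]
ee_rot: [-1.585, 1.569, 2.692]
contact_force: [-0.2, -1.1, -0.4]
finger_gap: -0.004
```

Run:
```python
from h import *
s=env.get_state();print(s["time_s"],s["ee_pos"],s["qpos"].round(2),s["contact_force"],s["finger_gap"])
R=Ro.from_euler("xyz",s["ee_rot"]).as_matrix();print(R.round(3))
c=np.linalg.inv(env.calibration("wrist")["extrinsics"]);print("cam in tool",(R.T@(c[:3,3]-s["ee_pos"])).round(3))
p,d=env.capture("wrist");cv2.imwrite("pics/w1.png",p[:,:,::-1]);np.savez("w1.npz",p=p,d=d)
W=cloud("wrist",d);m=(W[...,2]>.09)&(W[...,2]<.125)
d=np.load("top0.npz")["d"];W=cloud("top",d);m=(W[...,2]>.085)&(W[...,2]<.125);m[:150]=0;m[300:]=0;m[:,:290]=0;m[:,430:]=0
P=W[m];X=np.array([np.cos(np.radians(65.16)),np.sin(np.radians(65.16))]);Y=np.array([-X[1],X[0]])
C=np.array([.573,-.0808]);a=(P[:,:2]-C)@X;b=(P[:,:2]-C)@Y
print("x range",np.percentile(a,[.3,99.7]),"y",np.percentile(b,[.3,99.7]))
t=a<-.082;print("tab y range",np.percentile(b[t],[1,99]),"z",np.median(P[t,2]),t.sum(),a[t].min())
```

```text
1.95 [ 0.50493518 -0.21390077  0.30271273] [-0.4   0.17  0.01  1.41  0.    1.61] [-0.17673887 -1.05938015 -0.44191213] -0.004339060662892364
[[-0.002  0.907 -0.422]
 [ 0.001 -0.422 -0.907]
 [-1.    -0.002 -0.   ]]
cam in tool [-0.069  0.001 -0.082]
x range [-0.10325617  0.08293251] y [-0.09880108  0.09970879]
tab y range [-0.04360194  0.04476703] z 0.11197784800619426 585 -0.1049624845211613
```

View pics/w1.png

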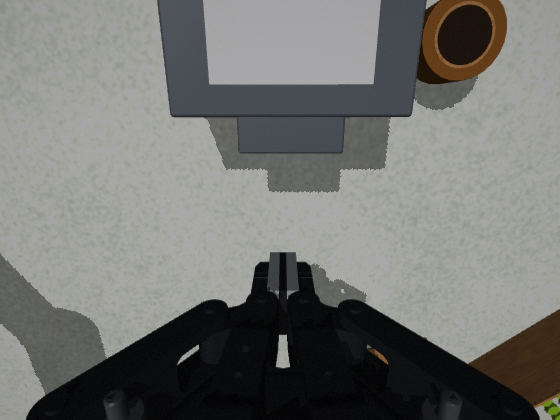

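The wrist view shows the lid's front edge, the tab (238–344, 117–153) and the shut fingers at about (285,265), nearly centred on the tab. I go down, centre, and approach the tab edge.

Call:
apply_moves(
  increments=[
    [[0,0.5,-0.25,-4,0],[0,0,0,-4,0],[0,0,0,-4,0],[0,0,0,-3.5,0],[0,0,0,0,0]],
  ],
)

```text
time_s: 2.5
ee_pos: [0.5069, -0.2128, 0.1446]
ee_rot: [-1.55, 1.562, 2.732]
contact_force: [-0.4, 0.2, -0.2]
finger_gap: -0.0
```

Call:
apply_moves(
  increments=[
    [[0,0.42,0.91,0,0],[0,0.42,0.91,0,0],[0,0.21,0.45,0,0],[0,0.13,0.27,0,0],[0,0,0,0,0]],
  ],
)

```text
time_s: 3.0
ee_pos: [0.5223, -0.1893, 0.1499]
ee_rot: [1.653, 1.569, -0.35]
contact_force: [0.1, -0.1, 0.1]
finger_gap: 0.002
```

```bash
cat >> h.py <<'E'
X=np.array([np.cos(np.radians(65.16)),np.sin(np.radians(65.16))]);Y=np.array([-X[1],X[0]]);C=np.array([.573,-.0808])
def st():
    s=env.get_state();e=s["ee_pos"]-[*C,0];f=s["contact_force"]
    print("t%.2f case x %.4f y %.4f tipz %.4f F x %.1f y %.1f z %.1f"%(s["time_s"],e[:2]@X,e[:2]@Y,e[2]-.073,f[:2]@X,f[:2]@Y,f[2]))
E
python3 -c "
from h import *
st()
p,d=env.capture('scene');cv2.imwrite('pics/s1.png',cv2.resize(p[100:310,140:420,::-1],None,fx=2,fy=2))"
```

```text
t3.00 case x -0.1198 y 0.0004 tipz 0.0769 F x -0.1 y -0.2 z 0.1
```

View pics/s1.png

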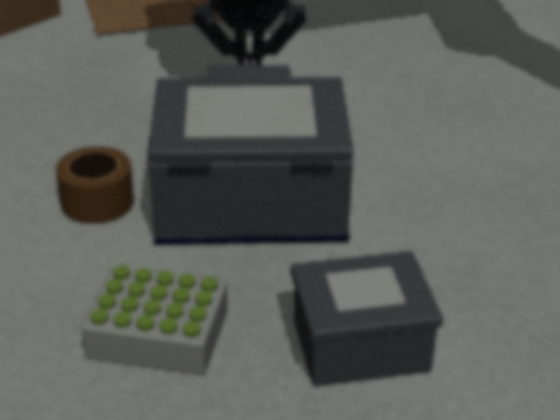

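The scene view shows the fingertips just outside the tab's edge at about (248,60). Now I press in with small steps.

Call:
apply_moves(
  increments=[
    [[0,0.08,0.18,0,0],[0,0.04,0.09,0,0],[0,0,0,0,0]],
  ],
)

```text
time_s: 3.35
ee_pos: [0.5228, -0.1871, 0.1489]
ee_rot: [-0.791, 1.571, -2.795]
contact_force: [0.1, 0.1, -0.0]
finger_gap: 0.004
```

Call:
apply_moves(
  increments=[
    [[0,0.04,0.09,0,0],[0,0,0,0,0]],
  ],
)

```text
time_s: 3.55
ee_pos: [0.5228, -0.187, 0.1488]
ee_rot: [-0.04, 1.569, -2.045]
contact_force: [-1.9, -5.7, 0.5]
finger_gap: 0.002
```

Call:
apply_moves(
  increments=[
    [[0,0.04,0.09,0,0],[0,0,0,0,0]],
  ],
)

```text
time_s: 3.75
ee_pos: [0.5229, -0.1868, 0.1489]
ee_rot: [0.002, 1.567, -2.003]
contact_force: [-3.7, -8.0, 0.5]
finger_gap: 0.002
```

```bash
python3 -c "
from h import *
st()"
```

```text
t3.75 case x -0.1172 y 0.0009 tipz 0.0759 F x -8.8 y -0.0 z 0.5
```

Contact at x≈-0.117 as expected, with about 9 N of push. Now I go up, letting friction start the lid.

Call:
apply_moves(
  increments=[
    [[0,0,0,0.5,0],[0,0,0,0.5,0],[0,0,0,0.5,0],[0,0,0,0,0]],
  ],
)

```text
time_s: 4.15
ee_pos: [0.5232, -0.1861, 0.1642]
ee_rot: [0.002, 1.569, -2.003]
contact_force: [-3.1, -5.4, -0.7]
finger_gap: 0.001
```

```bash
python3 -c "
from h import *
st()
p,d=env.capture('scene');W=cloud('scene',d)
e=(W[...,:2]-C)@np.stack([X,Y],1);W[...,0]=e[...,0];W[...,1]=e[...,1]
for x0 in(-.09,-.06,0,.05):
    m=(abs(W[...,0]-x0)<.005)&(abs(abs(W[...,1])-.035)<.01)&(W[...,2]>.06);print(x0,np.median(W[m][:,2]),m.sum())"
```

```text
t4.15 case x -0.1165 y 0.0009 tipz 0.0912 F x -6.2 y 0.5 z -0.7
-0.09 0.30161072743762035 441
-0.06 0.12672863555728603 48
0 0.122969365386497 54
0.05 0.11808584000372568 68
```

The lid has risen about 0.08 rad and follows without slipping. I tabulate the arc.

```bash
python3 -c "
import numpy as np
t=np.arange(.083,1.7,.06);dx=18*-np.diff(np.cos(t))
for a,x,z in zip(t[1:],dx,18*np.diff(np.sin(t))):print('%.2f'%a,'[0, %.2f, %.2f, %.2f, 0],'%(x*.42,x*.907,z))"
```

```text
0.14 [0, 0.05, 0.11, 1.07, 0],
0.20 [0, 0.08, 0.17, 1.06, 0],
0.26 [0, 0.10, 0.23, 1.05, 0],
0.32 [0, 0.13, 0.28, 1.03, 0],
0.38 [0, 0.16, 0.34, 1.01, 0],
0.44 [0, 0.18, 0.39, 0.99, 0],
0.50 [0, 0.21, 0.45, 0.96, 0],
0.56 [0, 0.23, 0.50, 0.93, 0],
0.62 [0, 0.25, 0.55, 0.90, 0],
0.68 [0, 0.28, 0.60, 0.86, 0],
0.74 [0, 0.30, 0.64, 0.82, 0],
0.80 [0, 0.32, 0.68, 0.77, 0],
0.86 [0, 0.34, 0.72, 0.73, 0],
0.92 [0, 0.35, 0.76, 0.68, 0],
0.98 [0, 0.37, 0.80, 0.63, 0],
1.04 [0, 0.38, 0.83, 0.57, 0],
1.10 [0, 0.40, 0.86, 0.52, 0],
1.16 [0, 0.41, 0.89, 0.46, 0],
1.22 [0, 0.42, 0.91, 0.40, 0],
1.28 [0, 0.43, 0.93, 0.34, 0],
1.34 [0, 0.44, 0.95, 0.28, 0],
1.40 [0, 0.44, 0.96, 0.21, 0],
1.46 [0, 0.45, 0.97, 0.15, 0],
1.52 [0, 0.45, 0.98, 0.08, 0],
1.58 [0, 0.45, 0.98, 0.02, 0],
1.64 [0, 0.45, 0.98, -0.05, 0],
```

Call:
apply_moves(
  increments=[
    [[0,0.05,0.11,1.07,0],[0,0.08,0.17,1.06,0],[0,0.1,0.23,1.05,0]],
  ],
)

```text
time_s: 4.5
ee_pos: [0.5254, -0.1809, 0.1957]
ee_rot: [-0.299, 1.569, -2.304]
contact_force: [-2.3, -4.7, 0.3]
finger_gap: -0.001
```

Call:
apply_moves(
  increments=[
    [[0,0.13,0.28,1.03,0],[0,0.16,0.34,1.01,0]],
  ],
)

```text
time_s: 4.7
ee_pos: [0.5283, -0.1746, 0.2163]
ee_rot: [-0.241, 1.569, -2.246]
contact_force: [-2.6, -4.4, 0.2]
finger_gap: -0.002
```

```bash
cat > lid.py <<'E'
from h import *
st()
p,d=env.capture('scene');W=cloud('scene',d)
e=(W[...,:2]-C)@np.stack([X,Y],1);W[...,0]=e[...,0];W[...,1]=e[...,1]
m=(abs(abs(W[...,1])-.075)<.015)&(W[...,2]>.105)&(W[...,0]>-.12)&(W[...,0]<.25)
q=W[m][:,[0,2]];q=q[np.isfinite(q).all(1)]
v=cv2.fitLine(q.astype(np.float32),cv2.DIST_HUBER,0,.01,.01).ravel();print("lid pts",len(q),"angle",np.arctan2(v[1],-v[0])%np.pi,"mean",q.mean(0))
E
python3 lid.py
```

```text
t4.70 case x -0.1039 y 0.0011 tipz 0.1433 F x -5.0 y 0.5 z 0.2
lid pts 1897 angle 0.39083433 mean [0.01641085 0.13991486]
```

The lid reads 0.39 rad against 0.38 planned, with 5 N on the finger. Continuing along the arc.

Call:
apply_moves(
  increments=[
    [[0,0.18,0.39,0.99,0],[0,0.21,0.45,0.96,0],[0,0.23,0.5,0.93,0],[0,0.25,0.55,0.9,0],[0,0.28,0.6,0.86,0]],
  ],
)

```text
time_s: 5.25
ee_pos: [0.5402, -0.1494, 0.2628]
ee_rot: [0.134, 1.57, -1.87]
contact_force: [-2.0, -3.9, 2.3]
finger_gap: -0.001
```

Call:
apply_moves(
  increments=[
    [[0,0.3,0.64,0.82,0],[0,0.32,0.68,0.77,0],[0,0.34,0.72,0.73,0],[0,0.35,0.76,0.68,0],[0,0.37,0.8,0.63,0]],
  ],
)

```text
time_s: 5.75
ee_pos: [0.5576, -0.1122, 0.2993]
ee_rot: [3.015, 1.57, 1.011]
contact_force: [-1.8, -2.3, 2.6]
finger_gap: 0.003
```

```bash
python3 lid.py
```

```text
t5.75 case x -0.0349 y 0.0008 tipz 0.2263 F x -2.9 y 0.7 z 2.6
lid pts 2491 angle 0.99781275 mean [0.04540607 0.17205603]
```

The lid is at 1.0 rad. On through upright, then back off.

Call:
apply_moves(
  increments=[
    [[0,0.38,0.83,0.57,0],[0,0.4,0.86,0.52,0],[0,0.41,0.89,0.46,0],[0,0.42,0.91,0.4,0],[0,0.43,0.93,0.34,0]],
  ],
)

```text
time_s: 6.3
ee_pos: [0.5779, -0.0678, 0.3218]
ee_rot: [-2.103, 1.57, 2.176]
contact_force: [-0.7, -1.2, -0.5]
finger_gap: -0.002
```

Call:
apply_moves(
  increments=[
    [[0,0.44,0.95,0.28,0],[0,0.44,0.96,0.21,0],[0,0.45,0.97,0.15,0],[0,0.45,0.98,0.08,0],[0,0.45,0.98,0,0]],
  ],
)

```text
time_s: 6.8
ee_pos: [0.6003, -0.0196, 0.3289]
ee_rot: [2.77, 1.571, 0.766]
contact_force: [0.5, 0.7, -0.1]
finger_gap: -0.003
```

```bash
python3 lid.py
```

```text
t6.80 case x 0.0670 y 0.0010 tipz 0.2559 F x 0.9 y -0.2 z -0.1
lid pts 2342 angle 1.5924479 mean [0.09019649 0.18601296]
```

Call:
apply_moves(
  increments=[
    [[0,0.4,0.85,0,0],[0,0.4,0.85,-0.1,0],[0,0.4,0.85,-0.2,0],[0,0,0,0,0],[0,-0.8,-1.8,0,0]],
  ],
)

```text
time_s: 7.35
ee_pos: [0.6043, -0.0118, 0.3252]
ee_rot: [-1.511, 1.57, 2.772]
contact_force: [0.3, -0.4, 0.0]
finger_gap: 0.003
```

Call:
apply_moves(
  increments=[
    [[0,-1.6,-3.6,0,0],[0,-1.6,-3.6,0,0],[0,-0.8,-1.8,0,0],[0,0,0,0,0],[0,0,0,0,0]],
  ],
)

```text
time_s: 7.85
ee_pos: [0.5633, -0.1039, 0.3262]
ee_rot: [2.107, 1.57, 0.101]
contact_force: [-0.1, 0.4, 0.3]
finger_gap: 0.003
```

```bash
python3 lid.py
python3 - <<'E'
from h import *
s=env.get_state();print(s["ee_pos"])
p,d=env.capture("wrist");np.savez("w2.npz",p=p,d=d);np.save("w2e.npy",env.calibration("wrist")["extrinsics"])
W=cloud("wrist",d);Z=W[...,2]
cv2.imwrite("pics/w2.png",p[:,:,::-1])
m=(Z>.066)&(Z<.08);n,l,stt,c=cv2.connectedComponentsWithStats(m.astype(np.uint8))
for i in range(1,n):
    if stt[i,4]>150:
        q=W[l==i];e=(q.mean(0)[:2]-C);print(stt[i],c[i].round(),q.mean(0).round(4),"case",e@X,e@Y)
E
```

```text
t7.85 case x -0.0250 y -0.0009 tipz 0.2532 F x 0.3 y 0.3 z 0.3
lid pts 1668 angle 1.9951158 mean [0.12403226 0.18148761]
[ 0.56364976 -0.10324413  0.32605534]
[ 189   99  188  124 1667] [283. 179.] [ 0.5661 -0.1007  0.0734] case -0.020979897442138958 -0.002158680400771236
[204 107  16  15 194] [211. 114.] [ 0.5283 -0.0057  0.0691] case 0.04933880473970109 0.07209075170438475
[224 107  16  15 191] [232. 114.] [ 0.5473 -0.0146  0.0691] case 0.04928385752337439 0.051110093884994545
[245 107  15  15 187] [252. 114.] [ 0.5663 -0.0234  0.0692] case 0.04931356970946153 0.03022236630211011
[265 107  15  15 182] [272. 114.] [ 0.5852 -0.0321  0.0693] case 0.04930364786518565 0.009432784072409113
[285 107  15  15 184] [292. 114.] [ 0.6042 -0.0409  0.0692] case 0.04931592161073858 -0.01157043472352391
[305 107  16  15 189] [312. 114.] [ 0.6231 -0.0497  0.0691] case 0.04931313191535384 -0.03242354553784662
[325 107  16  15 189] [333. 114.] [ 0.6422 -0.0585  0.069 ] case 0.049248268273378325 -0.05341376394506051
[345 107  16  15 193] [353. 114.] [ 0.6611 -0.0673  0.0691] case 0.049303435430636165 
[... 383 characters left out ...]
-0.06    0.0692] case 0.028265028535146335 -0.01154801970882151
[325 127  15  16 178] [332. 135.] [ 0.6334 -0.0775  0.0691] case 0.02839976045130507 -0.05346456215368586
[245 128  15  15 179] [252. 135.] [ 0.5574 -0.0423  0.0692] case 0.02837737651921213 0.030300424388959656
[305 128  15  15 176] [312. 135.] [ 0.6144 -0.0688  0.0691] case 0.028294153605762686 -0.0325370409842231
[344 128  16  15 184] [351. 135.] [ 0.6522 -0.0863  0.0692] case 0.02828809561896846 -0.0742080718246792
[304 172  25  25 489] [316. 184.] [ 0.5979 -0.1192  0.0719] case -0.024429434055377015 -0.03873405711003571
[536 396  24  24 297] [549. 408.] [ 0.7744 -0.5711  0.0726] case -0.3603099583807264 -0.38876871029691296
```

View pics/w2.png

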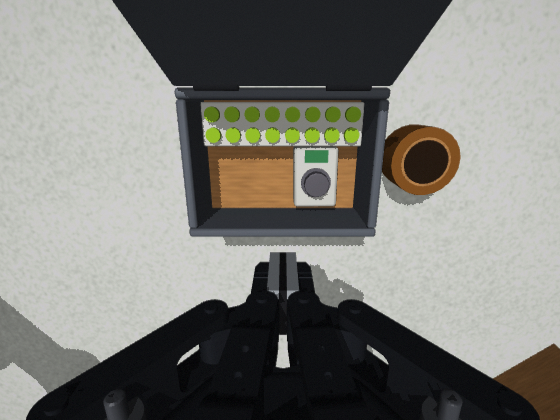

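The lid rests at 1.995 rad with the fingers clear. The wrist view shows the logger at about (316,180) and its button disc at (316,184), which is (0.598,-0.119) at z 0.072 as expected. Now to the button.

Call:
apply_moves(
  increments=[
    [[0,3.4,-1.6,0,0],[0,0,0,-4,0],[0,0,0,-4,0],[0,0,0,-4,0],[0,0,0,-3,0]],
  ],
)

```text
time_s: 8.45
ee_pos: [0.5975, -0.1177, 0.1729]
ee_rot: [-1.372, 1.568, 2.909]
contact_force: [-0.0, 0.3, -0.6]
finger_gap: -0.002
```

Call:
apply_moves(
  increments=[
    [[0,0,0,-1.5,0],[0,0,0,0,0],[0,0,0,0,0]],
  ],
)

```text
time_s: 8.75
ee_pos: [0.5982, -0.1182, 0.1612]
ee_rot: [-1.519, 1.571, 2.761]
contact_force: [0.7, 0.5, 1.0]
finger_gap: 0.0
```

```bash
python3 lid.py
python3 - <<'E'
from h import *
print(env.get_state()["ee_pos"])
p,d=env.capture("wrist");cv2.imwrite("pics/w3.png",p[:,:,::-1])
E
```

```text
t8.75 case x -0.0234 y -0.0386 tipz 0.0882 F x 0.8 y -0.4 z 1.0
lid pts 2991 angle 1.0939019 mean [0.07016321 0.2381822 ]
[ 0.59860666 -0.11847035  0.16201466]
```

View pics/w3.png

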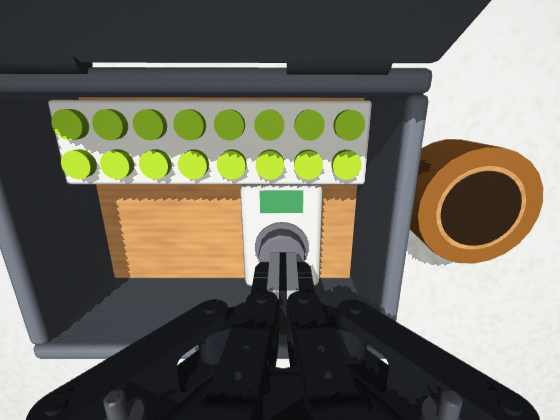

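The fingertips sit right above the button (282,245), clear of the walls; the lid fit in this frame is spoilt by the arm in view. Pressing now.

Call:
apply_moves(
  increments=[
    [[0,0,0,-1,0],[0,0,0,-0.5,0],[0,0,0,-0.3,0],[0,0,0,0,0]],
  ],
)

```text
time_s: 9.25
ee_pos: [0.5979, -0.1189, 0.1428]
ee_rot: [2.74, 1.571, 0.736]
contact_force: [-0.9, 0.7, 3.3]
finger_gap: -0.0
```

Call:
apply_moves(
  increments=[
    [[0,0,0,-0.2,0],[0,0,0,0,0]],
  ],
)

```text
time_s: 9.45
ee_pos: [0.5979, -0.119, 0.1411]
ee_rot: [2.172, 1.57, 0.168]
contact_force: [-0.7, 1.0, 4.1]
finger_gap: -0.002
```

Call:
apply_moves(
  increments=[
    [[0,0,0,-0.2,0],[0,0,0,0,0]],
  ],
)

```text
time_s: 9.65
ee_pos: [0.5979, -0.1189, 0.1396]
ee_rot: [1.914, 1.57, -0.09]
contact_force: [-1.0, -0.1, 6.8]
finger_gap: 0.0
```

Call:
apply_moves(
  increments=[
    [[0,0,0,-0.15,0],[0,0,0,0,0],[0,0,0,0,0]],
  ],
)

```text
time_s: 9.95
ee_pos: [0.5979, -0.1189, 0.1394]
ee_rot: [1.839, 1.569, -0.164]
contact_force: [-5.7, 1.2, 14.1]
finger_gap: -0.003
```

The force jumped to 14 N with almost no further travel, so the button is bottomed. Release and retreat.

Call:
apply_moves(
  increments=[
    [[0,0,0,0.5,0],[0,0,0,1.5,0],[0,0,0,4,0],[0,0,0,5,0],[0,0,0,5,0]],
  ],
)

```text
time_s: 10.45
ee_pos: [0.5973, -0.1189, 0.2981]
ee_rot: [-1.209, 1.569, 3.07]
contact_force: [0.8, -0.3, 0.4]
finger_gap: -0.004
```

Call:
apply_moves(
  increments=[
    [[0,-1.7,-3.6,1,0],[0,-1.7,-3.6,0,0],[0,-1,-2,0,0],[0,0,0,0,0],[0,0,0,0,0]],
  ],
)

```text
time_s: 10.95
ee_pos: [0.5537, -0.2112, 0.307]
ee_rot: [-1.874, 1.57, 2.404]
contact_force: [0.6, 0.3, 0.5]
finger_gap: 0.001
```

```bash
python3 lid.py
python3 - <<'E'
from h import *
p,d=env.capture("wrist");W=cloud("wrist",d);cv2.imwrite("pics/w4.png",p[:,:,::-1])
e=(W[...,:2]-C)@np.stack([X,Y],1)
for lo,hi,n in((.066,.08,"button"),(.055,.0645,"logger top")):
    m=(W[...,2]>lo)&(W[...,2]<hi)&(e[...,0]>-.055)&(e[...,0]<.008)&(e[...,1]>-.082)&(e[...,1]<.02)
    q=W[m];print(n,m.sum(),np.median(q,0) if len(q) else 0)
A=np.c_[q[:,:2],np.ones(len(q))];print("logger top slope",np.linalg.lstsq(A,q[:,2],rcond=None)[0][:2])
E
```

```text
t10.95 case x -0.1265 y -0.0373 tipz 0.2340 F x 0.5 y -0.4 z 0.5
lid pts 2055 angle 0.6087551 mean [0.0782564  0.21132825]
button 721 [ 0.59778151 -0.12039387  0.07214563]
logger top 2761 [ 0.5998972  -0.11416379  0.05931767]
logger top slope [0.00046433 0.00541252]
```

View pics/w4.png

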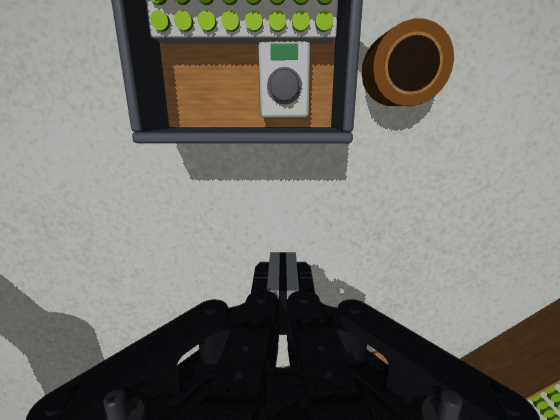

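The button is out again (z 0.072 m) and the logger is flat. The lid fit caught the arm in this frame, so I recheck it with a tighter region before handing in.

```bash
sed -i 's/W\[...,0\]>-.12/W[...,0]>.07/' lid.py
cat >> lid.py <<'E'
a=np.arctan2(v[1],-v[0])%np.pi
d2=env.capture("top")[1]
D=abs(cloud("top",d2)[...,2]-cloud("top",np.load("top0.npz")["d"])[...,2])
for n,(y0,y1,x0,x1) in dict(tray=(110,185,240,312),small=(188,262,192,262),tape=(133,180,362,408)).items(): print(n,"px with height changed >8mm",(D[y0:y1,x0:x1]>.008).sum())
if a>1.9: env.close_job();print("handed in")
E
python3 lid.py
```

```text
t11.05 case x -0.1255 y -0.0373 tipz 0.2340 F x -0.4 y -0.5 z -1.4
lid pts 1657 angle 1.993521 mean [0.12498137 0.18066826]
tray px with height changed >8mm 962
small px with height changed >8mm 6
tape px with height changed >8mm 107
the job is handed in; nothing more can be done
handed in
```

The lid is open and the logger's button was pressed and released. I handed the job in at about 11 s; no verdict is reported. The tool always points straight down, so I could not put a fingertip under the tab. Instead I pressed the flat side of the shut fingers against the tab's outer edge and let friction start the lid upward. I then followed the arc past upright and backed off.

**Last checks:**
- **Lid:** it read 1.99 rad with the fingers clear. Two earlier fits after the opening (1.09 and 0.61) were wrong because the arm was in the picture; repeating the fit on the lid alone gave 1.99 rad.
- **Button:** it bottomed at about 14 N with almost no further travel, and afterwards it was out again at z 0.072 m.
- **Logger:** its top was at 59 mm, about as expected, with a slope under 0.01.
- **Forces:** push on the tab stayed at 9 N or less in every reading.
- **Case:** I did not measure it again at the end. With the lid open, before pressing the button, the vial rack was within about 1 mm of where it should be.
- **Bystanders, not fully settled:**
  - **Small case:** unchanged in the top view.
  - **Tray:** 962 pixels changed, and the area the open lid should hide in that view is about that size.
  - **Tape:** 107 edge pixels changed and I have no firm explanation. The tool never went near it, and I saw no shift in the wrist views.

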